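Comb the rods into the grooved tray

TASK

Take the rake from its rest and comb it through the tray under the lamp, so that all four rods lie down in the grooves, each fully in a groove. Move the rods only with the rake, never with the gripper, and do not touch the lamp. Then stand the rake back in its rest as it was and let go, leaving the glue jar, spool and hammer where they are.

Things in the scene. Friction and masses are not known exactly. Their poses are not given: they have to be found in the camera images.
- tray: Pale wooden grooved tray, fixed; place and yaw differ each time. Origin on the bench (z=0); it reaches x=-100 to 123, y=-75 to 75 mm in its own frame, +x away from the robot. A flat deck, 30 mm above the bench, runs from the open, wall-less near edge (x=-100) to x=-12.5; the grooves lie beyond. Side walls (inner faces y=-67, 67) and far wall (inner face x=114) rise 14 mm above the deck.
- groove_first (a point): Middle of the nearest groove's floor, 18 mm above the bench. Axes are the tray's. Six straight grooves run along the tray's y, each 15 mm wide, 12 mm deep, 134 mm long, at 21 mm pitch: centres at x=-5, 16, 37, 58, 79, 100 mm of the tray. The 6 mm ridges between them are level with the deck, so a rod in a groove lies flush with the ridge tops and the rake, held just above them (about 3 mm), passes over it.
- groove_last (a point): Middle of the farthest groove's floor, 105 mm beyond groove_first; axes are the tray's. Tray, rods and teeth are slippery (friction about 0.2). Pushed slowly (about 40 mm/s) a rod turns square to the rake and drops into the first free groove; if one binds between teeth and ridge, drawing the rake back 10 mm frees it.
- lamp: LED work lamp, fixed; its frame is the tray's (same origin and axes). Its bar hangs across the tray's far half: x=33 to 67, y=-89 to 126, underside 233, top 253 mm above the bench. A 12 mm post at x=50, y=118 with a 64 mm round foot carries it. A gripper pointing straight down cannot follow the rake to the far grooves; one leaning back with the rake's handle passes in front.
- rest: The rake's dark wooden rest, fixed, left or right of the tray. Origin on the bench under the middle of the teeth's place. Plate 6 mm thick, x=-63.5 to 21.5, y=-68 to 68 mm. A lip 8 mm high stands before the teeth, inner face at x=9.5; a 14 mm wide brass prop behind, leaning 32 degrees to -x, backs the lower half of the handle with 1 mm play. Parked, the rake's axes are the rest's.
- rake_edge (a point): Steel rake, loose, 150 g: middle of its teeth's tips, axes the rake's (z vertical in use and parked, when tips are 6 mm above the bench). Six teeth along y, 110 mm over all, 12 mm deep in x, 16 mm long, 10 mm gaps; above them a bar 112 x 14 x 14 mm. A 16 x 16 mm orange handle leans 32 degrees from z to -x, on the line (x,z)=t(-sin 32, cos 32), t=25 to 123 mm. The +x side pushes.
- rake_grip (a point): Centre of the grip on the rake's handle, 88 mm from rake_edge along the handle's line: 46.6 mm behind (-x) and 74.6 mm above it; axes are the rake's. The handle is 16 mm wide along y. When parked, the fingers have room on both sides (+y and -y).
- glue_mid (a point): Bystander: glue jar, 60 mm across, 100 mm high, loose; point half-way up its axis.
- spool_mid (a point): Bystander: wooden spool standing on end, 56 mm across, 50 mm high, loose; point half-way up.
- mallet: Bystander: hammer lying to one side, about 240 mm long, loose, handle towards its own -x.
- rod0_center (a point): Loose polished blue-anodised aluminium rod (drum tension rod), 12 mm diameter, 80 mm long, 24 g. Point at its centre; its own x axis runs along the rod. It starts lying askew, centre 36 mm above the bench, on the deck or across the ridges, every part of it at tray x greater than -62 mm; down in a groove its centre is 24 mm above the bench.
- rod1_center (a point): Loose polished blue-anodised aluminium rod (drum tension rod), 12 mm diameter, 80 mm long, 24 g. Point at its centre; its own x axis runs along the rod. It starts lying askew, centre 36 mm above the bench, on the deck or across the ridges, every part of it at tray x greater than -62 mm; down in a groove its centre is 24 mm above the bench.
- rod2_center (a point): Loose polished blue-anodised aluminium rod (drum tension rod), 12 mm diameter, 80 mm long, 24 g. Point at its centre; its own x axis runs along the rod. It starts lying askew, centre 36 mm above the bench, on the deck or across the ridges, every part of it at tray x greater than -62 mm; down in a groove its centre is 24 mm above the bench.
- rod3_center (a point): Loose polished blue-anodised aluminium rod (drum tension rod), 12 mm diameter, 80 mm long, 24 g. Point at its centre; its own x axis runs along the rod. It starts lying askew, centre 36 mm above the bench, on the deck or across the ridges, every part of it at tray x greater than -62 mm; down in a groove its centre is 24 mm above the bench.

How it is judged:
By the outcome, as a careful person would: the job done as asked, in the order asked, and still so for the second after the job is handed in, with the robot touching nothing.
It also fails if it takes over 58 s, if anything falls off the work surface, if the arm or the gripper's body presses on something with over 40 N, if the wrist force passes 120 N, or if a joint passes its speed limit or range.

ROBOT

A 6-joint arm with a two-finger parallel gripper is mounted at the origin on the work surface. World frame = base frame: x ahead of the robot, y to its left, z up, the work surface at z = 0. Lengths are in m, angles in rad, forces in N, time in s.
With the tool pointing down it reaches from about 0.325 to 0.775 m from the base axis. Payload 5.5 kg.
Tool frame: the origin (TCP) lies between the finger pads; the fingertips stand 17 mm ahead of it and the grasp point (between the pads) lies 2 mm behind it; z points along the fingers, y is the line along which they close (so a half turn about z gives the same grasp; the last joint's range is limited). The gripper opens to 85 mm and grips with 20 to 120 N. Pads are 22 mm wide; open, the fingers measure 114 mm over their backs; the gripper's body (76 mm by 85 mm) begins 54 mm behind the grasp point. The pads swing forward as they close: fully open they stand 13 mm farther back than shut.
Start: joints at [-0.057, 0.091, 1.231, -0, 1.82, -0.057], TCP at [0.6, -0, 0.221] pointing down, gripper open.
Joint ranges: [-2.87, 2.87], [-0.86, 2.18], [0.17, 2.46], [-1.51, 4.65], [0.06, 2.69], [-2.65, 2.65]. Speed limits (rad/s): [2.57, 2.57, 3.01, 3.14, 3.14, 3.14].

INTERFACE

Orientations are given as a unit quaternion [w, x, y, z].
In Python, from workcell import readout, imaging, order, finder gives the robot as it stands.
- The arm moves only by the tool jog_arm, never from a script. Its argument "steps" is a list of rows, each a list of 3 entries, a list of its own where there are three numbers: the turn, a rotation vector about the tool's x, y, z in degrees, then the shift along the tool's x, y, z in mm, then the opening in per cent of the stroke, from 0 (shut) to 100 (fully open). A call has exactly 8 rows; each row is the pose to reach, as a shift and turn from the pose commanded when the call began, along the tool's axes at that moment; what a row does not reach only later rows make up. A row lasts 1/8 s, in which the tool goes at most 62.5 mm and 10.7 degrees, less where a joint would pass 70% of its speed; a pose out of reach is approached as far as the arm can. A call with a gripper value outside its range is refused whole. The fingers move at their own pace and stop on an object; "grip_force" is the grip in N (left out, the last holds). Time passes only in rows, so rows that repeat a pose let the fingers close, or fill a call up. It gives the time, the measured TCP pose, the force, the opening and the grip force at its end, in the units of the state.
- readout.read_state(): the state, without advancing time (a new reading comes with each control period).
- imaging.snapshot(name): name is "scene" or "side" or "wrist"; returns the picture (420x560x3 uint8, red, green, blue); there is no depth.
- imaging.calibration(name): a dict with "intrinsics" (3x3 intrinsics, pixels), "world_to_cam" (4x4, takes a point from world to camera coordinates). Camera axes: x right, y up, looking along -z (the intrinsics and any distortion apply to the point x, -y, -z); pixel columns grow to the right and rows downward; lengths in m; the calibration is good to about 2 mm. The wrist camera is an equidistant fisheye: a pixel r from the principal point sees the ray r / f radians off the axis. A picture is of the moment at which its call begins: read the wrist's pose just before it. calibration takes no time and is no camera call; for the wrist camera it gives the pose at the moment of the call.
- order.finish_job(): hands the job in; it is judged then, once.
Trained networks look in the newest picture that a camera, given by its name, has taken for a name from the list of things; names that differ only in an ending like _2 or _b are one class to them, and where a whole thing is asked for, a point or a joint stands for the part that bears it (a point fixed in the world has none). Each returns a list of dicts, best first, with "p" (0 to 1); they miss things now and then, are a little off and sometimes report something else, mostly with a low value. They report only what shows in the picture. A call takes as long as a camera call.
- finder.recognise(label, camera): "at" ([column, row] in pixels, amid what is visible of it).
- finder.regions_of(label, camera): "pixels" (420x560 bool, what is visible of it) and "at" ([column, row] in pixels, amid what is visible of it).
- finder.spot_point(label, camera): "at" ([column, row] in pixels: a listed point, or the origin of a listed thing).
The state is a dict: "time": time; "q": joint angles; "qvel": joint speeds; "effort": joint torques, N m; "eef_pos": TCP position; "tool_rot": TCP orientation; "contact_force": force on the tool from outside, world axes, zero at the start; "torque": the same for the moment, N m; "finger_gap": opening from 0.0 (shut) to 1.0 (fully open); "grasp_force": force on a finger pad.
Only numpy, scipy, OpenCV 4.12 (cv2) and the standard library are available. Lean on these libraries where they do the work, as an engineer would, in place of code of your own. Each camera call takes 0.05 s, during which the arm holds its last target. There are 200 camera calls.

## Working session

There is one attempt and no reset: what is moved stays moved. The work goes in short steps, Python scripts to look and compute and a tool call to move; the robot and the scene stay as the last step left them, time stands still between calls to the robot, and variables do not carry over. Pictures are saved under pics/ and viewed, at most 13 in all, crops included, and the job is handed in when it is done.

Besides the shell and the picture viewer there is one more tool, called after ">>>" as name([rows], argument=value, ...), one row to a line, values as JSON. jog_arm: Moves the arm, as the interface text tells. Its arguments: {"type":"object","properties":{"steps":{"type":"array","items":{"type":"array"}},"grip_force":{"type":"number"}},"required":["steps"]}

```bash
mkdir -p pics; ls
cat > h.py <<'E'
import numpy as np, cv2
from workcell import readout, imaging, order, finder
from scipy.spatial.transform import Rotation as R
from scipy.optimize import least_squares
def proj(name,P,c=None):
    c=c or imaging.calibration(name); K=np.array(c["intrinsics"]); T=np.array(c["world_to_cam"])
    P=np.atleast_2d(P); q=P@T[:3,:3].T+T[:3,3]; v=q*[1,-1,-1]
    if name=="wrist":
        th=np.arctan2(np.hypot(v[:,0],v[:,1]),v[:,2]); r=np.hypot(v[:,0],v[:,1])+1e-12
        xy=v[:,:2]/r[:,None]*th[:,None]
    else: xy=v[:,:2]/v[:,2:]
    return xy*[K[0,0],K[1,1]]+K[:2,2]
def ray(name,px,c=None):
    c=c or imaging.calibration(name); K=np.array(c["intrinsics"]); T=np.array(c["world_to_cam"])
    xy=(np.array(px)-K[:2,2])/[K[0,0],K[1,1]]
    if name=="wrist":
        t=np.hypot(*xy); v=np.array([*(xy*np.sin(t)/max(t,1e-12)),np.cos(t)])
    else: v=np.array([*xy,1])
    d=T[:3,:3].T@(v*[1,-1,-1]); return -T[:3,:3].T@T[:3,3], d/np.linalg.norm(d)
def onz(name,px,z,c=None):
    o,d=ray(name,px,c); return o+d*(z-o[2])/d[2]
E
cat > look.py <<'E'
from h import *
ims={n:imaging.snapshot(n) for n in("scene","side","wrist")}
for n in ims:
    cv2.imwrite(f"pics/{n}0.png",ims[n][:,:,::-1]); c=imaging.calibration(n)
    print(n,np.round(c["intrinsics"],1).tolist(),np.round(ray(n,[280,210],c),3).tolist())
    for l,z in(("tray",.0),("groove_first",.018),("groove_last",.018),("lamp",0.),("rest",0.),("rake_edge",.006),("rake_grip",.0806),("glue_mid",.05),("spool_mid",.025),("mallet",.01),("rod0_center",.036)):
        for r in finder.spot_point(l,n)[:5]:
            if r["p"]>.2: print(n,l,round(r["p"],2),np.round(r["at"],1),np.round(onz(n,r["at"],z,c),3))
E
python3 look.py
```

```text
pics
scene [[442.2, 0.0, 278.8], [0.0, 442.2, 212.9], [0.0, 0.0, 1.0]] [[1.291, 0.188, 0.673], [-0.754, -0.179, -0.632]]
scene tray 0.95 [294.8 236.3] [0.569 0.052 0.   ]
scene groove_first 0.93 [294.2 230.3] [0.569 0.05  0.018]
scene groove_first 0.59 [154.7 160.9] [ 0.398 -0.373  0.018]
scene groove_last 0.58 [273.9 260.8] [0.672 0.031 0.018]
scene groove_last 0.58 [415.9 291.4] [0.678 0.316 0.018]
scene rest 0.63 [158.3 194.6] [ 0.511 -0.31   0.   ]
scene rest 0.62 [155.3 158.5] [ 0.362 -0.393  0.   ]
scene rake_edge 0.9 [159.1 196.3] [ 0.524 -0.301  0.006]
scene rake_edge 0.23 [291.6 233.1] [0.567 0.044 0.006]
scene glue_mid 0.64 [416.7 234.3] [0.547 0.309 0.05 ]
scene spool_mid 0.85 [145.6 239.4] [ 0.691 -0.246  0.025]
scene mallet 0.66 [415.2 290. ] [0.667 0.316 0.01 ]
scene rod0_center 0.71 [287.1 238.9] [0.62  0.046 0.036]
scene rod0_center 0.23 [144.6 237.8] [ 0.697 -0.243  0.036]
side [[387.1, 0.0, 278.9], [0.0, 387.1, 213.1], [0.0, 0.0, 1.0]] [[0.548, -0.584, 0.76], [0.024, 0.681, -0.732]]
side groove_first 0.91 [281.4 225.4] [0.574 0.053 0.018]
side groove_last 0.82 [321.
[... 316 characters left out ...]
0.77 [340.1 343.1] [ 0.677 -0.262  0.025]
side spool_mid 0.67 [267.  218.6] [0.538 0.071 0.025]
side rod0_center 0.66 [299.7 219.8] [0.62  0.054 0.036]
side rod0_center 0.24 [229.5 364.6] [ 0.463 -0.301  0.036]
wrist [[325.2, 0.0, 279.4], [0.0, 325.2, 207.4], [0.0, 0.0, 1.0]] [[0.599, 0.077, 0.374], [0.002, -0.312, -0.95]]
wrist tray 0.94 [255.1 134.8] [0.571 0.045 0.   ]
wrist lamp 0.26 [268.3 136.3] [0.586 0.043 0.   ]
wrist rest 0.66 [293.8 140.7] [0.615 0.038 0.   ]
wrist rest 0.62 [228.8 369.4] [ 0.517 -0.317  0.   ]
wrist rake_edge 0.57 [224.2 370.8] [ 0.51  -0.314  0.006]
wrist spool_mid 0.95 [337.1 353. ] [ 0.682 -0.256  0.025]
wrist rod0_center 0.73 [290.6 141.4] [0.61  0.041 0.036]
```

View pics/side0.png

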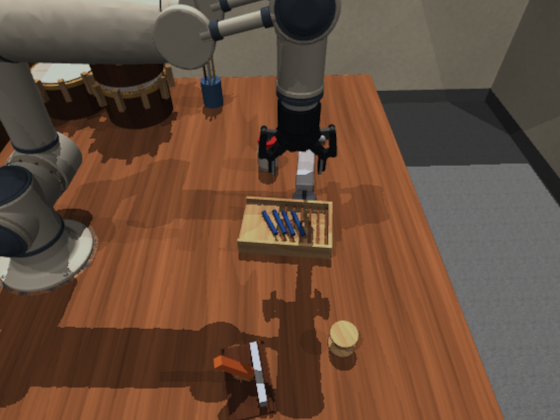

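View pics/scene0.png

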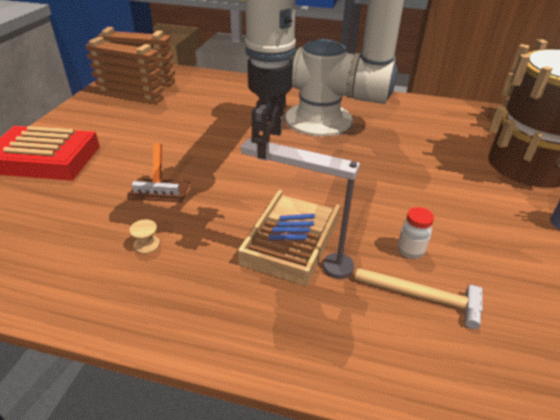

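The side view shows the tray at (245-332, 200-255) with four askew rods around (270-300, 222), and the rake in its rest at (258, 372). The scene view shows the lamp foot at (340, 265) and the spool at (145, 238). Next I enlarge the tray and the rest.

Run:
```python
import cv2,numpy as np
s=cv2.imread("pics/side0.png"); c=cv2.imread("pics/scene0.png")
a=cv2.resize(s[190:265,235:340],(400,286),interpolation=cv2.INTER_CUBIC) 
b=cv2.resize(s[335:415,210:280],None,fx=3.5,fy=3.5,interpolation=cv2.INTER_CUBIC)
d=cv2.resize(c[190:285,235:345],None,fx=3.6,fy=3.2,interpolation=cv2.INTER_CUBIC)
e=cv2.resize(c[140:205,125:195],None,fx=4.5,fy=4.5,interpolation=cv2.INTER_CUBIC)
o=np.zeros((600,800,3),np.uint8)
for i,m in((( 0,0),a),((0,410),b),((290,0),d),((290,410),e)): 
    m=m[:600-i[0],:800-i[1]]; o[i[0]:i[0]+m.shape[0],i[1]:i[1]+m.shape[1]]=m
cv2.imwrite("pics/crop1.png",o)
```

```text
(no output)
```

View pics/crop1.png

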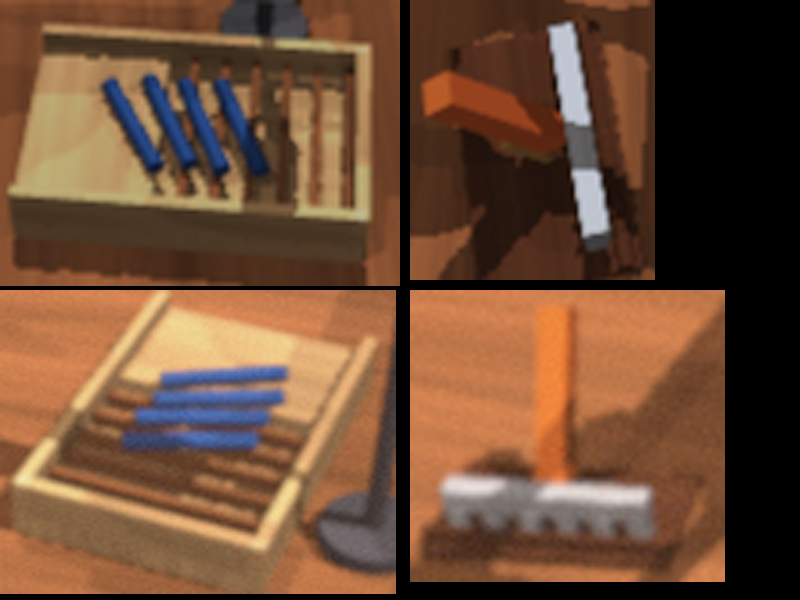

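```bash
cat > fit1.py <<'E'
from h import *
def tf(p,P): 
    c,s=np.cos(p[2]),np.sin(p[2]); P=np.array(P)/1000
    return np.c_[p[0]+c*P[:,0]-s*P[:,1],p[1]+s*P[:,0]+c*P[:,1],P[:,2]]
def fit(obs,x0):
    C={n:imaging.calibration(n) for n in obs}
    f=lambda p:np.concatenate([(proj(n,tf(p,[o[0] for o in obs[n]]),C[n])-[o[1] for o in obs[n]]).ravel() for n in obs])
    r=least_squares(f,x0,loss="soft_l1"); print(np.round(r.x[:2]*1000,1),np.round(np.degrees(r.x[2]),2),np.round(f(r.x),1)); return r.x
if __name__=="__main__":
    t={"side":[([123,75,44],(332.4,201.8)),([123,-75,44],(331.6,247.2)),([-100,-75,44],(238.1,239.1)),([-100,75,44],(246.8,197.1)),
       ([-5,0,18],(281.4,225.4)),([100,0,18],(321.5,226.3))],
     "scene":[([123,-75,44],(239.2,250)),([123,75,44],(308.6,270.6)),([-100,75,44],(339.2,205.6)),([-5,0,18],(294.2,230.3)),([0,0,0],(294.8,236.3))]}
    fit(t,[.57,.05,0])
    k={"side":[([0,56,36],(253.1,342.1)),([0,-56,36],(263.4,403)),([-65,0,110],(217.7,363)),([0,0,6],(256.7,370.9)),([0,0,0],(260.9,376.5)),([-46.6,0,80.6],(229,364.7))],
     "scene":[([7,-56,36],(132.3,182.7)),([7,56,36],(178.8,184.4)),([-65,0,110],(157.4,144)),([0,0,6],(159.1,196.3))]}
    fit(k,[.52,-.31,0])
E
python3 fit1.py
```

```text
[575.1  50.9] -7.34 [-0.4 -1.   0.3 -0.3 -1.1  0.8 -0.3 -1.9 -1.4  0.5  0.2  2.5 -0.8  0.3
  0.1  1.   0.9 -0.4  0.4  0.3 -1.3  1.7]
[ 514.6 -311. ] 11.43 [-1.7 -1.5 -0.2 -3.  -0.4 -1.8  1.   3.8 -3.1 -0.6  0.7  0.7 -0.9  1.6
 -1.7  2.  -0.1 -0.5 -2.2 -2.8]
```

```bash
cat >> h.py <<'E'
def state():
    s=readout.read_state(); q=np.array(s["tool_rot"]); return np.array(s["eef_pos"]),R.from_quat(q[[1,2,3,0]]),s
def delta(p0,R0,p1,R1):
    "turn (deg) and shift (mm) in tool axes p0,R0"
    return np.round((R0.inv()*R1).as_rotvec(degrees=True),1),np.round(R0.inv().apply(np.array(p1)-p0)*1000,1)
def rakepose(x,y,yaw,z,lean=32,t=88,back=0):
    "tool pose holding the rake with edge at x,y,z(m), yaw deg; back: mm withdrawn along tool"
    Rr=R.from_euler("z",yaw,degrees=True)
    a=np.radians(32); g=np.array([x,y,z])+Rr.apply([-t*np.sin(a),0,t*np.cos(a)])/1000
    l=np.radians(lean); zt=np.array([np.sin(l),0,-np.cos(l)]); yt=np.array([0,YS,0.]); xt=np.cross(yt,zt)
    Rt=Rr*R.from_matrix(np.c_[xt,yt,zt]); return g+Rt.apply([0,0,.002-back/1000]),Rt
YS=-1
E
python3 - <<'E'
from h import *
from fit1 import *
p,Rt,s=state(); print(s["time"],p,Rt.as_matrix().round(2).tolist(),s["q"])
c=imaging.calibration("wrist"); o,d=ray("wrist",[279.4,207.4],c); print("cam in tool",Rt.inv().apply(o-p),Rt.inv().apply(d))
T=[.5751,.0509,np.radians(-7.34)]
for n,e in {"A":((108,83),(156,168)),"B":((150,79),(190,163)),"C":((184,83),(222,170)),"D":((220,83),(262,172))}.items():
    for q in e:
        w=onz("side",[235+q[0]/3.81,190+q[1]/3.81],.038)-[T[0],T[1],0]
        print(n,(R.from_euler("z",-T[2]).apply(w)*1000).round(0))
for YSv in(-1,1):
    import h; h.YS=YSv
    print(delta(p,Rt,*h.rakepose(.5146,-.311,11.4,.006,back=90)))
E
```

```text
1.8 [ 6.00017840e-01 -8.87472417e-06  2.21274334e-01] [[-0.0, 1.0, 0.0], [1.0, 0.0, -0.0], [-0.0, 0.0, -1.0]] [-5.67005681e-02  9.10883548e-02  1.23071390e+00 -1.68722299e-05
  1.81977276e+00 -5.67055242e-02]
cam in tool [ 0.07720283 -0.00127623 -0.15265272] [-3.04660673e-01 -3.18859367e-04  9.52460903e-01]
A [-50.  26.  38.]
A [-11. -44.  38.]
B [-22.  32.  38.]
B [ 10. -38.  38.]
C [ 1. 31. 38.]
C [ 31. -42.  38.]
D [24. 33. 38.]
D [ 56. -41.  38.]
(array([-21.9,  26.8,  76.4]), array([-329.4, -176.8,   66. ]))
(array([-28.2, -23.1, -98.4]), array([-329.4, -176.8,   66. ]))
```

```bash
cat > ik.py <<'E'
from h import *
import h
C=R.from_euler("y",np.pi).inv()*R.from_matrix([[0,1,0],[1,0,0],[0,0,-1]])
for n,a in {"rest":(.5146,-.311,11.4,.006),"trayNear":(.50,.06,-7.3,.033),"trayFar":(.665,.04,-7.3,.033)}.items():
  for ys in(-1,1):
    for lean in (32,40):
      h.YS=ys; p,Rt=rakepose(*a,lean=lean); w=p-Rt.apply([0,0,.25]); q1=np.arctan2(w[1],w[0])
      for q23 in (1.2,1.6):
        M=R.from_euler("y",-q23)*R.from_euler("z",-q1)*Rt*C.inv()
        e=M.as_euler("ZYZ"); print(n,ys,lean,q23,"q1 %.2f"%q1,"w",w.round(2),e.round(2), np.array([e[0]+np.pi*(-1 if e[0]>0 else 1),-e[1],e[2]+np.pi*(-1 if e[2]>0 else 1)]).round(2))
E
python3 ik.py
```

```text
rest -1 32 1.2 q1 -0.79 w [ 0.34 -0.35  0.29] [0.46 1.61 0.67] [-2.68 -1.61 -2.47]
rest -1 32 1.6 q1 -0.79 w [ 0.34 -0.35  0.29] [0.49 1.25 0.49] [-2.65 -1.25 -2.65]
rest -1 40 1.2 q1 -0.84 w [ 0.31 -0.35  0.27] [0.59 1.55 0.63] [-2.55 -1.55 -2.51]
rest -1 40 1.6 q1 -0.84 w [ 0.31 -0.35  0.27] [0.63 1.22 0.4 ] [-2.51 -1.22 -2.74]
rest 1 32 1.2 q1 -0.79 w [ 0.34 -0.35  0.29] [ 0.46  1.61 -2.47] [-2.68 -1.61  0.67]
rest 1 32 1.6 q1 -0.79 w [ 0.34 -0.35  0.29] [ 0.49  1.25 -2.65] [-2.65 -1.25  0.49]
rest 1 40 1.2 q1 -0.84 w [ 0.31 -0.35  0.27] [ 0.59  1.55 -2.51] [-2.55 -1.55  0.63]
rest 1 40 1.6 q1 -0.84 w [ 0.31 -0.35  0.27] [ 0.63  1.22 -2.74] [-2.51 -1.22  0.4 ]
trayNear -1 32 1.2 q1 0.25 w [0.32 0.08 0.32] [-0.2   1.42  1.93] [ 2.94 -1.42 -1.22]
trayNear -1 32 1.6 q1 0.25 w [0.32 0.08 0.32] [-0.23  1.03  2.02] [ 2.91 -1.03 -1.13]
trayNear -1 40 1.2 q1 0.28 w [0.3  0.09 0.3 ] [-0.27  1.3   1.97] [ 2.87 -1.3  -1.17]
trayNear -1 40 1.6 q1 0.28 w [0.3  0.09 0.3 ] [-0.33  0.91  2.1 ] [ 2.81 -0.91 -1.04]
trayNear 1 32 1.2 q1 0.25 w [0.32 0.08 0.32] [-0.2   1.42 -1.22] [ 2.94 -1.42  1.93]
[... 231 characters left out ...]
.04] [ 2.81 -0.91  2.1 ]
trayFar -1 32 1.2 q1 0.13 w [0.49 0.06 0.32] [-0.14  1.4   1.81] [ 3.01 -1.4  -1.33]
trayFar -1 32 1.6 q1 0.13 w [0.49 0.06 0.32] [-0.16  1.    1.87] [ 2.98 -1.   -1.27]
trayFar -1 40 1.2 q1 0.14 w [0.46 0.07 0.3 ] [-0.18  1.27  1.83] [ 2.96 -1.27 -1.31]
trayFar -1 40 1.6 q1 0.14 w [0.46 0.07 0.3 ] [-0.23  0.87  1.93] [ 2.92 -0.87 -1.22]
trayFar 1 32 1.2 q1 0.13 w [0.49 0.06 0.32] [-0.14  1.4  -1.33] [ 3.01 -1.4   1.81]
trayFar 1 32 1.6 q1 0.13 w [0.49 0.06 0.32] [-0.16  1.   -1.27] [ 2.98 -1.    1.87]
trayFar 1 40 1.2 q1 0.14 w [0.46 0.07 0.3 ] [-0.18  1.27 -1.31] [ 2.96 -1.27  1.83]
trayFar 1 40 1.6 q1 0.14 w [0.46 0.07 0.3 ] [-0.23  0.87 -1.22] [ 2.92 -0.87  1.93]
```

Run:
```python
from h import *
from fit1 import tf
T=[.5751,.0509,np.radians(-7.34)]
P=[[33,-89,253],[67,-89,253],[33,126,253],[67,126,253],[50,118,0],[50,118,233]]
for n in("scene","side","wrist"): print(n,proj(n,tf(T,P)).round(0).tolist())
im=cv2.imread("pics/wrist0.png"); cv2.imwrite("pics/w1.png",cv2.resize(im,(800,600)))
```

```text
scene [[248.0, 137.0], [240.0, 146.0], [361.0, 162.0], [356.0, 173.0], [338.0, 268.0], [352.0, 176.0]]
side [[295.0, 183.0], [313.0, 184.0], [302.0, 119.0], [316.0, 119.0], [304.0, 199.0], [308.0, 128.0]]
wrist [[275.0, 359.0], [341.0, 363.0], [341.0, -106.0], [420.0, -85.0], [316.0, 35.0], [369.0, -63.0]]
```

View pics/w1.png

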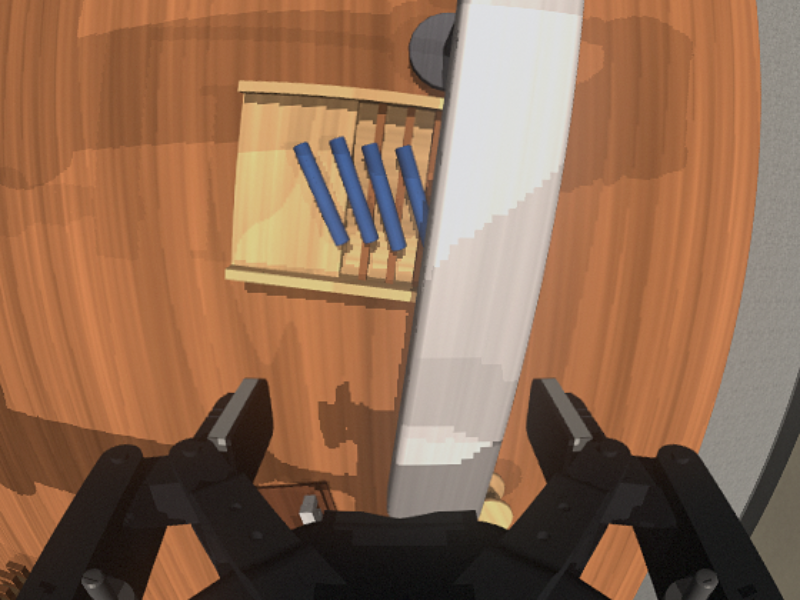

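The wrist view shows the lamp bar passing between the open fingers, so the arm has to go straight up first. The tray's near corners are at (240,81) and (226,277) in this enlarged view.

Run:
```python
from h import *
from fit1 import *
k=560/800
t={"side":[([123,75,44],(332.4,201.8)),([123,-75,44],(331.6,247.2)),([-100,-75,44],(238.1,239.1)),([-100,75,44],(246.8,197.1))],
 "scene":[([123,-75,44],(239.2,250)),([123,75,44],(308.6,270.6)),([-100,75,44],(339.2,205.6))],
 "wrist":[([-100,75,44],(239*k,81*k)),([-100,-75,44],(226*k,277*k))]*2}
T=fit(t,[.57,.05,0])
for e in((300,147),(343,245),(336,140),(372,243),(370,147),(400,250),(403,148)):
    w=onz("wrist",np.array(e)*k,.038)-[T[0],T[1],0]
    print((R.from_euler("z",-T[2]).apply(w)*1000).round(0))
p,Rt,s=state(); h0=p+[0,0,.1]
P1=rakepose(.5146,-.311,11.4,.006,lean=35,back=80); print(delta(h0,Rt,*P1),P1[0])
```

```text
[573.7  49.1] -6.99 [-1.  -0.7 -0.   0.1 -1.6  1.7 -1.  -1.2 -1.1 -0.1 -0.2  0.2  0.  -1.1
  0.2 -0.9  0.3  0.5  0.2 -0.9  0.3  0.5]
[-50.  28.  38.]
[-12. -41.  38.]
[-24.  35.  38.]
[ 10. -37.  38.]
[ 0. 32. 38.]
[ 31. -40.  38.]
[24. 34. 38.]
(array([-24. ,  29.3,  76. ]), array([-329. , -175. ,  176.8])) [ 0.4250308  -0.32906032  0.14452209]
```

>>> jog_arm([
  [[0,0,0],[0,0,-50],100],
  [[0,0,0],[0,0,-100],100],
  [[0,0,0],[-10,-10,-110],80],
  [[0,0,0],[-60,-40,-110],50],
  [[0,0,10],[-110,-60,-110],50],
  [[0,0,20],[-160,-80,-110],50],
  [[0,0,30],[-200,-100,-110],50],
  [[0,0,40],[-230,-120,-110],50],
])

```text
time: 2.8
eef_pos: [0.4786, -0.2318, 0.3301]
tool_rot: [-0.001, 0.908, 0.419, -0.001]
contact_force: [0.0, -0.7, 0.2]
finger_gap: 0.503
grasp_force: 0.0
```

Run:
```python
from h import *
p,Rt,s=state(); print(s["q"].__repr__())
P1=rakepose(.5146,-.311,11.4,.006,lean=35,back=80)
print(delta(p,Rt,*P1))
```

```text
array([-5.14783727e-01, -4.03821592e-02,  1.16926231e+00, -2.59123073e-04,
        2.01429864e+00,  1.90447747e-01])
(array([-11.7,  33.7,  37. ]), array([-108.7,   22.6,  185.6]))
```

>>> jog_arm([
  [[-2,5.6,6.2],[-18,4,30],50],
  [[-4,11.2,12.3],[-36,8,60],50],
  [[-6,16.8,18.5],[-54,11,90],50],
  [[-8,22.5,24.7],[-72,15,120],50],
  [[-10,28,30.8],[-90,19,150],50],
  [[-11.7,33.7,37],[-108.7,22.6,185.6],50],
  [[-11.7,33.7,37],[-108.7,22.6,185.6],50],
  [[-11.7,33.7,37],[-108.7,22.6,185.6],50],
])

```text
time: 3.8
eef_pos: [0.4279, -0.3281, 0.1474]
tool_rot: [-0.03, 0.948, 0.099, 0.3]
contact_force: [0.2, -0.2, 0.8]
finger_gap: 0.498
grasp_force: 0.0
```

```bash
python3 - <<'E'
from h import *
p,Rt,s=state(); print(s["time"],p,np.round(s["q"],2))
P1=rakepose(.5146,-.311,11.4,.006,lean=35,back=80); print(delta(p,Rt,*P1))
for n in("wrist","side","scene"):
    c=imaging.calibration(n); im=imaging.snapshot(n); cv2.imwrite(f"pics/{n}2.png",im[:,:,::-1])
    for l,z in(("rake_edge",.006),("rake_grip",.0806),("rest",0)):
        for r in finder.spot_point(l,n)[:2]: print(n,l,round(r["p"],2),np.round(r["at"],1),np.round(onz(n,r["at"],z,c),4))
E
python3 -c "
import cv2;cv2.imwrite('pics/w2.png',cv2.resize(cv2.imread('pics/wrist2.png'),(800,600)))"
```

```text
3.8 [ 0.42789385 -0.32808263  0.14740141] [-1.09 -0.35  1.88  0.59  1.45  0.25]
(array([-0.1, -0. ,  0.4]), array([-4.1,  0.4,  0.6]))
wrist rake_edge 0.57 [281.2 193.1] [ 0.5137 -0.313   0.006 ]
wrist rake_edge 0.46 [ 40.1 109.5] [0.5732 0.0576 0.006 ]
wrist rake_grip 0.92 [275.4 220. ] [ 0.4653 -0.318   0.0806]
wrist rest 0.96 [279.7 197.6] [ 0.5106 -0.3121  0.    ]
side rake_edge 0.67 [256.4 372.6] [ 0.5121 -0.3069  0.006 ]
side rake_grip 0.82 [230.8 364.2] [ 0.4707 -0.3182  0.0806]
side rest 0.68 [256.  378.1] [ 0.5111 -0.3151  0.    ]
scene rake_edge 0.61 [157.9 194.6] [ 0.5182 -0.3066  0.006 ]
scene rake_grip 0.6 [157.7 158.3] [ 0.4708 -0.3179  0.0806]
scene rest 0.95 [159.7 194.2] [ 0.5085 -0.3075  0.    ]
```

View pics/w2.png

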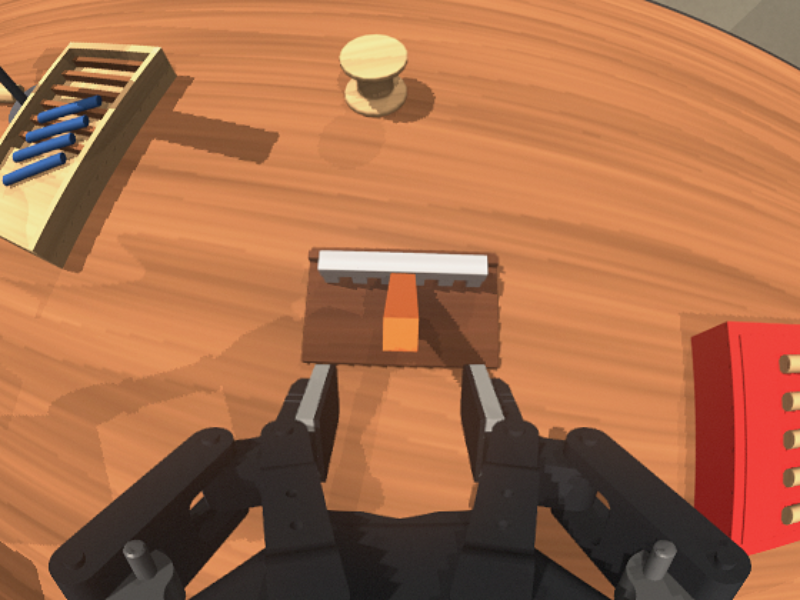

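Run:
```python
from h import *
from fit1 import *
k=.7
o={"wrist":[(P,(u*k,v*k)) for P,(u,v) in [([7,56,36],(319,252)),([7,-56,36],(488,256)),([-7,56,36],(318,272)),([-7,-56,36],(487,275)),
 ([-58.4,8,114.5],(383,318)),([-58.4,-8,114.5],(418,318)),([-72,-8,106],(418,351)),([-72,8,106],(383,351)),([-63.5,68,6],(302,361)),([-63.5,-68,6],(500,366))]]}
p=fit(o,[.514,-.311,.2])
pos,Rt,s=state()
for b in(40,0): 
    P1=rakepose(p[0],p[1],np.degrees(p[2]),.006,lean=35,back=b); print(b,delta(pos,Rt,*P1),P1[0])
```

```text
[ 512.  -313.3] 10.24 [-0.5 -1.6  0.1 -1.5 -1.1 -1.7  1.4 -0.8  0.2 -0.1  0.7  0.5 -0.1  0.7
 -0.1  0.1 -0.9  1.1  0.   1.1]
40 (array([-0.9, -0. ,  1.3]), array([-5.4,  1.3, 37.7])) [ 0.44464789 -0.32548752  0.11175601]
0 (array([-0.9, -0. ,  1.3]), array([-5.4,  1.9, 77.7])) [ 0.46722525 -0.3214075   0.07898993]
```

>>> jog_arm([
  [[-0.5,0,0.7],[-3,1,10],50],
  [[-0.9,0,1.3],[-5.4,1.5,25],50],
  [[-0.9,0,1.3],[-5.4,1.9,40],50],
  [[-0.9,0,1.3],[-5.4,1.9,55],50],
  [[-0.9,0,1.3],[-5.4,1.9,68],50],
  [[-0.9,0,1.3],[-5.4,1.9,77.7],50],
  [[-0.9,0,1.3],[-5.4,1.9,77.7],50],
  [[-0.9,0,1.3],[-5.4,1.9,77.7],50],
])

```text
time: 5.4
eef_pos: [0.4673, -0.3217, 0.0794]
tool_rot: [-0.026, 0.95, 0.085, 0.3]
contact_force: [-0.1, 0.0, 0.4]
finger_gap: 0.5
grasp_force: 0.0
```

Run:
```python
from h import *
pos,Rt,s=state(); print(pos,s["time"],s["contact_force"])
print(delta(pos,Rt,*rakepose(.512,-.3133,10.24,.006,lean=35)))
im=imaging.snapshot("wrist"); cv2.imwrite("pics/w3.png",cv2.resize(im[150:420,140:420,::-1],None,fx=2,fy=2))
```

```text
[ 0.4672759  -0.3217121   0.07940485] 5.4 [-0.05791468  0.04546917  0.4392892 ]
(array([ 0.1, -0. , -0. ]), array([-0.2, -0.3,  0.4]))
```

View pics/w3.png

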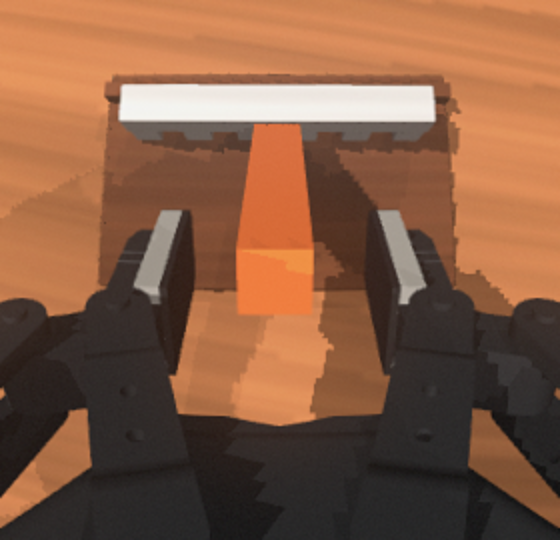

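The handle sits between the pads, nearly centred. I'll close the gripper and then lift.

>>> jog_arm([
  [[0,0,0],[0,0.5,0],30],
  [[0,0,0],[0,0.5,0],10],
  [[0,0,0],[0,0.5,0],0],
  [[0,0,0],[0,0.5,0],0],
  [[0,0,0],[0,0.5,0],0],
  [[0,0,0],[0,0.5,0],0],
  [[0,0,0],[0,0.5,0],0],
  [[0,0,0],[0,0.5,0],0],
], grip_force=80)

```text
time: 6.45
eef_pos: [0.4674, -0.3223, 0.0795]
tool_rot: [-0.026, 0.95, 0.085, 0.3]
contact_force: [-1.8, -0.5, 6.2]
finger_gap: 0.169
grasp_force: 78.7
```

Run:
```python
from h import *
pos,Rt,s=state(); print(pos.tolist(),Rt.as_quat().tolist(),s["time"],s["contact_force"],s["finger_gap"])
# lift straight up then over
print("up100",delta(pos,Rt,pos+[0,0,.1],Rt))
T=(.5737,.0491,-6.99)
Rr=R.from_euler("z",T[2],degrees=True)
for e,z in((-72,.110),(-72,.06),(-72,.0335),(70,.0335)):
    w=np.array(T[:2]+(0,))+Rr.apply([e/1000,0,0]); print(e,z,w,delta(pos,Rt,*rakepose(w[0],w[1],T[2],z,lean=35)))
```

```text
[0.46744482227364004, -0.32225393861910606, 0.07948462186300675] [0.9497716613809772, 0.08479238626692887, 0.30009113805331294, -0.026255500959719152] 6.45 [-1.77415554 -0.47459211  6.17259656] 0.16949330706162266
up100 (array([0., 0., 0.]), array([ 57.4,   0.1, -81.9]))
-72 0.11 [0.50223515 0.05786212 0.        ] (array([-9.8, -0.1, 14.1]), array([ 107.2, -381.3,  -51.7]))
-72 0.06 [0.50223515 0.05786212 0.        ] (array([-9.8, -0.1, 14.1]), array([  78.4, -381.4,  -10.8]))
-72 0.0335 [0.50223515 0.05786212 0.        ] (array([-9.8, -0.1, 14.1]), array([  63.2, -381.4,   10.9]))
70 0.0335 [0.64317972 0.04058127 0.        ] (array([-9.8, -0.1, 14.1]), array([ 174.2, -339.4,   88.9]))
```

>>> jog_arm([
  [[0,0,0],[17,0,-25],0],
  [[0,0,0],[46,0,-66],0],
  [[-1,0,2],[65,-40,-85],0],
  [[-3,0,4],[75,-90,-82],0],
  [[-5,0,7],[82,-150,-75],0],
  [[-6,0,9],[90,-205,-70],0],
  [[-8,0,11],[97,-260,-63],0],
  [[-9,0,13],[104,-310,-56],0],
])

```text
time: 7.45
eef_pos: [0.4785, -0.0057, 0.1838]
tool_rot: [0.015, 0.955, -0.048, 0.293]
contact_force: [0.8, 0.5, -2.7]
finger_gap: 0.168
grasp_force: 78.7
```

```bash
cat > tgt.py <<'E'
import sys
from h import *
T=(.5737,.0491,-6.99); Rr=R.from_euler("z",T[2],degrees=True)
def tp(e,y,z,lean=35): 
    w=np.array(T[:2]+(0,))+Rr.apply([e/1000,y/1000,0]); return rakepose(w[0],w[1],T[2],z/1000,lean=lean)
if __name__=="__main__":
    pos,Rt,s=state(); print(s["time"],np.round(s["q"],2),np.round(s["contact_force"],1))
    for a in sys.argv[1:]: 
        print(a,*delta(pos,Rt,*tp(*map(float,a.split(",")))))
    g=rakepose(0,0,0,0,lean=35); Re=Rt*g[1].inv(); ed=Rr.inv().apply(pos-Re.apply(g[0])-np.array(T[:2]+(0,)))*1000
    print("edge in tray",ed.round(1),(Rr.inv()*Re).as_rotvec(degrees=True).round(1))
E
python3 tgt.py -- -72,0,60 2>/dev/null || python3 - <<'E'
E
sed -i 's/sys.argv\[1:\]/[b for b in sys.argv[1:] if b!="--"]/' tgt.py; python3 tgt.py -- -72,0,110 -72,0,60 -72,0,36
```

```text
7.45 [-0.07 -0.86  2.13 -0.02  1.27  1.6 ] [ 0.8  0.5 -2.7]
7.45 [-0.07 -0.86  2.13 -0.02  1.27  1.6 ] [ 0.8  0.5 -2.7]
-72,0,110 [-0.6  0.8  1. ] [-23.8 -66.6 -15.3]
-72,0,60 [-0.6  0.8  1. ] [-51.9 -66.7  26.1]
-72,0,36 [-0.6  0.8  1. ] [-65.4 -66.7  45.9]
edge in tray [-43.4 -65.1 110.1] [-0.1  0.8  1.2]
```

>>> jog_arm([
  [[0,0,0.5],[-10,-5,5],0],
  [[0,0.4,1],[-20,-20,10],0],
  [[-0.6,0.8,1],[-30,-35,15],0],
  [[-0.6,0.8,1],[-40,-50,20],0],
  [[-0.6,0.8,1],[-52,-66,26],0],
  [[-0.6,0.8,1],[-52,-66,26],0],
  [[-0.6,0.8,1],[-52,-66,26],0],
  [[-0.6,0.8,1],[-52,-66,26],0],
])

```text
time: 8.45
eef_pos: [0.4703, 0.0644, 0.1362]
tool_rot: [0.02, 0.953, -0.059, 0.297]
contact_force: [-0.0, 0.3, -2.7]
finger_gap: 0.17
grasp_force: 78.8
```

```bash
python3 tgt.py -- -72,0,36
python3 - <<'E'
from h import *
im=imaging.snapshot("wrist"); cv2.imwrite("pics/w4.png",cv2.resize(im[:,:,::-1],(800,600)))
im=imaging.snapshot("side"); cv2.imwrite("pics/side4.png",im[:,:,::-1])
E
```

```text
8.45 [ 0.2  -0.86  2.21 -0.2   1.21  1.91] [-0.   0.3 -2.7]
-72,0,36 [0.2 0.4 0. ] [-26.2   2.5  15. ]
edge in tray [-59.4   2.3  62.9] [-0.2  0.4 -0.1]
```

View pics/w4.png

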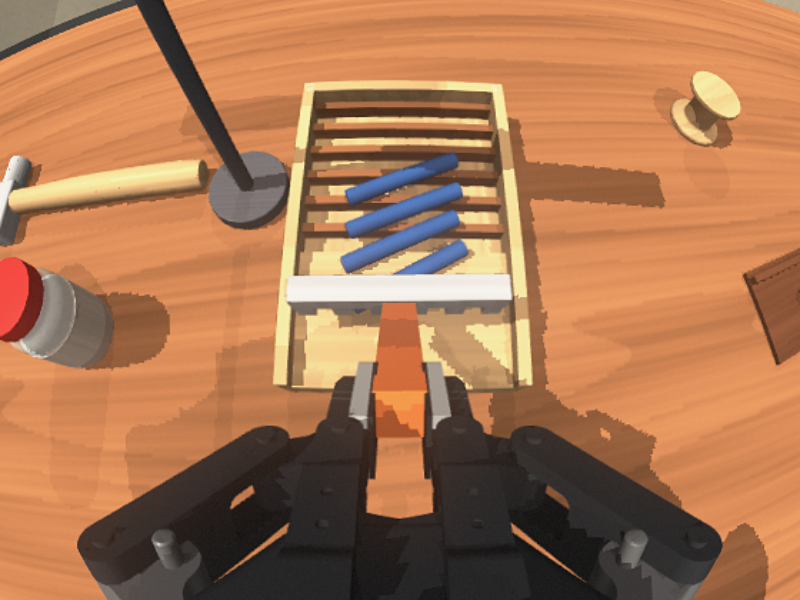

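The wrist view shows the rake over the deck, with its bar at (288-512, 290). The rods are ahead of it at (345-465, 160-275). Joint 2 is at its limit, so I'll tilt the rake slightly upright to get behind the nearest rod.

```bash
python3 - <<'E'
s=open('tgt.py').read()
s=s.replace("def tp(e,y,z,lean=35): \n    w=np.array(T[:2]+(0,))+Rr.apply([e/1000,y/1000,0]); return rakepose(w[0],w[1],T[2],z/1000,lean=lean)",
"""def tp(e,y,z,tilt=0,yaw=0):
    g=rakepose(0,0,0,0,lean=35); Q=Rr*R.from_euler("zy",[yaw,tilt],degrees=True)
    return np.array(T[:2]+(0,))+Rr.apply([e/1000,y/1000,z/1000])+Q.apply(g[0]),Q*g[1]""")
open('tgt.py','w').write(s)
E
python3 tgt.py -- -70,0,55,6 -71,0,45,6 -71,0,33,6 -71,0,33,0
```

```text
8.55 [ 0.2  -0.86  2.21 -0.2   1.21  1.91] [-0.7 -0.3 -2.3]
-70,0,55,6 [ 0.2 -5.6  0. ] [-4.7  2.9  1.5]
-71,0,45,6 [ 0.2 -5.6  0. ] [-11.3   2.8   9.1]
-71,0,33,6 [ 0.2 -5.6  0. ] [-18.1   2.8  19. ]
-71,0,33,0 [0.2 0.4 0. ] [-27.    2.8  18.1]
edge in tray [-59.5   2.6  63. ] [-0.2  0.4 -0.1]
```

>>> jog_arm([
  [[0.2,-3,0],[-2,1.5,1],0],
  [[0.2,-5.6,0],[-4.7,2.9,1.5],0],
  [[0.2,-5.6,0],[-5,2.9,2],0],
  [[0.2,-5.6,0],[-8,2.8,5],0],
  [[0.2,-5.6,0],[-11.3,2.8,9],0],
  [[0.2,-5.6,0],[-14,2.8,13],0],
  [[0.2,-5.6,0],[-16,2.8,16],0],
  [[0.2,-5.6,0],[-16,2.8,16],0],
])

```text
time: 9.55
eef_pos: [0.4655, 0.0631, 0.113]
tool_rot: [0.015, 0.966, -0.058, 0.25]
contact_force: [-0.5, 0.3, -1.5]
finger_gap: 0.169
grasp_force: 78.9
```

```bash
python3 tgt.py -- -71,0,33,6 -30,0,33,2
python3 - <<'E'
from h import *
a=imaging.snapshot("wrist")[:,:,::-1]; b=imaging.snapshot("side")[:,:,::-1]
a=cv2.resize(a[50:290,170:400],None,fx=2,fy=2); b=cv2.resize(b[180:270,230:340],None,fx=3,fy=3)
o=np.zeros((480,800,3),np.uint8); o[:,:460]=a; o[:270,465:795]=b; cv2.imwrite("pics/c5.png",o)
E
```

```text
9.55 [ 0.16 -0.77  2.18 -0.14  1.25  1.87] [-0.5  0.3 -1.5]
-71,0,33,6 [-0.   0.   0.1] [-0.8  0.7  2.6]
-30,0,33,2 [-0.   4.   0.1] [29.1  0.8 22.3]
edge in tray [-71.6   0.7  35.6] [-0.   6.   0.1]
```

View pics/c5.png

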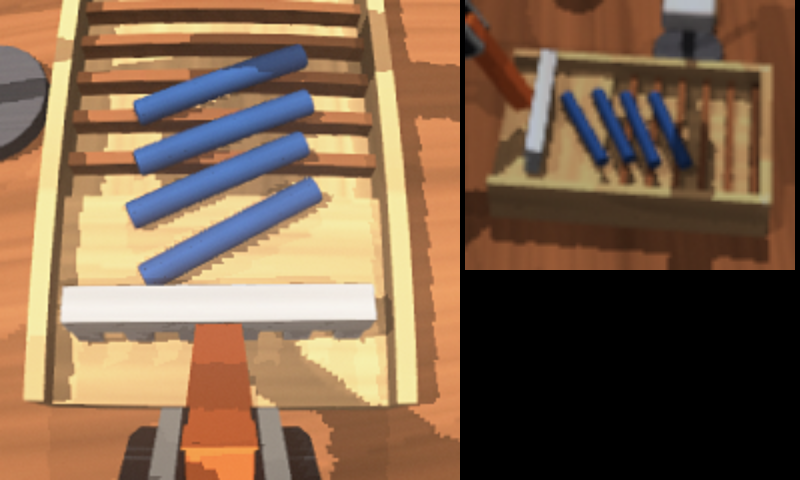

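Run:
```python
from h import *
from fit1 import *
f=lambda u,v:(u/2+170,v/2+50)
o={"wrist":[([-100,75,44],f(25,402)),([-100,-75,44],f(417,405)),([5.5,67,30],f(72,157)),([5.5,-67,30],f(373,164)),([26.5,67,30],f(77,116)),([26.5,-67,30],f(370,124)),([47.5,67,30],f(80,77)),([47.5,-67,30],f(366,85))]}
fit(o,[.5737,.0491,-.12])
b={"wrist":[([7,56,30],f(62,288)),([7,-56,30],f(375,287)),([-7,56,30],f(63,322)),([-7,-56,30],f(374,321))]}
o2={"wrist":[([p[0],p[1],p[2]+35.6],q) for p,q in b["wrist"]]}
p=fit(o2,[.50,.058,-.12]); print("edge meas vs model",p[:2])
import tgt
pos,Rt,s=state(); g=rakepose(0,0,0,0,lean=35); print(pos-(Rt*g[1].inv()).apply(g[0]))
```

```text
[571.4  47.2] -7.8 [-0.6 -0.9 -0.2  0.5 -0.9  1.1  2.  -0.2 -1.1  0.6  1.8 -1.3 -0.3  0.5
  2.  -1.4]
[506.1  57.2] -6.76 [-0.7 -1.4  0.7 -1.4 -2.1  1.   2.2  1. ]
edge meas vs model [0.50605311 0.05724079]
[0.50308528 0.05858077 0.03633911]
```

```bash
sed -i 's/^T=(.*); Rr/T=(.572,.048,-7.8); Rr/' tgt.py; python3 tgt.py -- -69,0,33,6 -64,0,33,5 -34,0,33,0 6,0,33,0
```

```text
9.65 [ 0.16 -0.77  2.18 -0.14  1.25  1.87] [-0.4 -0.1 -1.7]
-69,0,33,6 [-0.4 -0.   0.8] [-1.   0.5  3.3]
-64,0,33,5 [-0.4  1.   0.8] [1.9 0.6 5.6]
-34,0,33,0 [-0.5  6.   0.8] [20.6  1.  20.2]
6,0,33,0 [-0.5  6.   0.8] [55.6  1.6 39.6]
edge in tray [-69.7   1.1  36.3] [-0.1  6.   0.9]
```

>>> jog_arm([
  [[-0.4,0,0.8],[-1,0.5,3.3],0],
  [[-0.4,1,0.8],[1.9,0.6,5.6],0],
  [[-0.4,1.8,0.8],[5,0.7,8],0],
  [[-0.4,2.6,0.8],[8.1,0.7,10.4],0],
  [[-0.4,3.5,0.8],[11.3,0.8,12.9],0],
  [[-0.5,4.3,0.8],[14.4,0.9,15.3],0],
  [[-0.5,5.2,0.8],[17.5,1,17.8],0],
  [[-0.5,6,0.8],[20.6,1,20.2],0],
])

```text
time: 10.65
eef_pos: [0.4934, 0.0587, 0.1057]
tool_rot: [0.021, 0.951, -0.065, 0.3]
contact_force: [-0.5, 0.3, -1.7]
finger_gap: 0.168
grasp_force: 78.9
```

```bash
python3 tgt.py -- -34,0,33,0 6,0,33,0 46,0,33,0
cat > snap.py <<'E'
import sys
from h import *
a=imaging.snapshot("wrist")[:,:,::-1]; b=imaging.snapshot("side")[:,:,::-1]
a=cv2.resize(a[50:290,170:400],None,fx=2,fy=2); b=cv2.resize(b[180:270,230:340],None,fx=3,fy=3)
o=np.zeros((480,800,3),np.uint8); o[:,:460]=a; o[:270,465:795]=b; cv2.imwrite(f"pics/{sys.argv[1]}.png",o)
E
```

```text
10.65 [ 0.17 -0.78  2.23 -0.2   1.11  1.92] [-0.5  0.3 -1.7]
-34,0,33,0 [ 0.  -0.1 -0. ] [ 0.  -0.1 -0.3]
6,0,33,0 [ 0.  -0.1 -0. ] [32.8 -0.1 22.7]
46,0,33,0 [ 0.  -0.1 -0. ] [65.5 -0.1 45.7]
edge in tray [-33.8  -0.1  32.8] [-0.  -0.1 -0. ]
```

>>> jog_arm([
  [[0,0,0],[4.1,0,2.9],0],
  [[0,0,0],[8.2,0,5.7],0],
  [[0,0,0],[12.3,0,8.6],0],
  [[0,0,0],[16.4,0,11.4],0],
  [[0,0,0],[20.5,0,14.3],0],
  [[0,0,0],[24.6,0,17.1],0],
  [[0,0,0],[28.7,0,20],0],
  [[0,0,0],[32.8,0,22.8],0],
])

```text
time: 11.65
eef_pos: [0.533, 0.0532, 0.106]
tool_rot: [0.021, 0.951, -0.065, 0.3]
contact_force: [0.5, -0.7, -1.8]
finger_gap: 0.166
grasp_force: 78.9
```

```bash
python3 tgt.py -- 6,0,33,0 46,0,33,0
cat > rods.py <<'E'
from tgt import *
def blobs(n,zs=(.024,.036)):
    c=imaging.calibration(n); im=imaging.snapshot(n).astype(int); 
    m=((im[:,:,2]>1.35*im[:,:,0])&(im[:,:,2]>1.1*im[:,:,1])&(im[:,:,2]>60)).astype(np.uint8)
    k,l,st,ce=cv2.connectedComponentsWithStats(m)
    for i in range(1,k):
        if st[i,4]<25: continue
        ys,xs=np.nonzero(l==i); P=np.c_[xs,ys]
        w0=Rr.inv().apply(onz(n,ce[i],.03,c)-np.array(T[:2]+(0,)))
        if abs(w0[0])>.16 or abs(w0[1])>.1: continue
        u,sv,vt=np.linalg.svd(P-P.mean(0),full_matrices=False); pr=(P-P.mean(0))@vt[0]; 
        ends=[P.mean(0)+vt[0]*pr.min(),P.mean(0)+vt[0]*pr.max()]
        for z in zs:
            e=[(Rr.inv().apply(onz(n,q,z,c)-np.array(T[:2]+(0,)))*1000)[:2].round(0).tolist() for q in ends]
            L=np.hypot(*np.subtract(*e)); print(n,"area",st[i,4],"z",z,e,"len",L.round(0))
if __name__=="__main__":
    for n in("wrist","side"): blobs(n)
E
python3 rods.py
```

```text
11.65 [ 0.14 -0.64  2.15 -0.18  1.04  1.89] [ 0.5 -0.7 -1.8]
6,0,33,0 [ 0. -0. -0.] [-0.1 -0.1 -0.1]
46,0,33,0 [ 0. -0. -0.] [32.6 -0.1 22.8]
edge in tray [ 6.2 -0.1 33. ] [-0. -0. -0.]
wrist area 1235 z 0.024 [[61.0, -39.0], [36.0, 42.0]] len 85.0
wrist area 1235 z 0.036 [[55.0, -37.0], [31.0, 40.0]] len 81.0
wrist area 232 z 0.024 [[29.0, -46.0], [29.0, 37.0]] len 83.0
wrist area 232 z 0.036 [[25.0, -44.0], [24.0, 35.0]] len 79.0
wrist area 531 z 0.024 [[-3.0, 44.0], [-3.0, 10.0]] len 34.0
wrist area 531 z 0.036 [[-6.0, 42.0], [-6.0, 10.0]] len 32.0
wrist area 307 z 0.024 [[-2.0, -36.0], [-4.0, -12.0]] len 24.0
wrist area 307 z 0.036 [[-5.0, -34.0], [-6.0, -12.0]] len 22.0
side area 102 z 0.024 [[23.0, 52.0], [23.0, -29.0]] len 81.0
side area 102 z 0.036 [[24.0, 41.0], [24.0, -39.0]] len 80.0
side area 73 z 0.024 [[33.0, 56.0], [52.0, -17.0]] len 75.0
side area 73 z 0.036 [[34.0, 45.0], [52.0, -27.0]] len 74.0
```

>>> jog_arm([
  [[0,0,0],[4.1,0,2.9],0],
  [[0,0,0],[8.2,0,5.7],0],
  [[0,0,0],[12.3,0,8.6],0],
  [[0,0,0],[16.4,0,11.4],0],
  [[0,0,0],[20.5,0,14.3],0],
  [[0,0,0],[24.6,0,17.1],0],
  [[0,0,0],[28.7,0,20],0],
  [[0,0,0],[32.8,0,22.8],0],
])

```text
time: 12.75
eef_pos: [0.5726, 0.0478, 0.1061]
tool_rot: [0.021, 0.951, -0.065, 0.3]
contact_force: [-1.3, -0.9, -0.9]
finger_gap: 0.168
grasp_force: 78.9
```

```bash
python3 tgt.py -- 46,0,33,0 86,0,33,0;python3 rods.py; python3 snap.py c6
```

```text
12.75 [ 0.11 -0.51  2.06 -0.17  0.99  1.87] [-1.3 -0.9 -0.9]
46,0,33,0 [ 0. -0. -0.] [-0.2 -0.1  0. ]
86,0,33,0 [ 0. -0. -0.] [32.6 -0.1 23. ]
edge in tray [46.1 -0.1 33.1] [-0. -0. -0.]
wrist area 489 z 0.024 [[38.0, 43.0], [38.0, 10.0]] len 33.0
wrist area 489 z 0.036 [[35.0, 41.0], [35.0, 10.0]] len 31.0
wrist area 369 z 0.024 [[39.0, -12.0], [39.0, -37.0]] len 25.0
wrist area 369 z 0.036 [[36.0, -12.0], [36.0, -35.0]] len 23.0
wrist area 411 z 0.024 [[20.0, 12.0], [17.0, 42.0]] len 30.0
wrist area 411 z 0.036 [[18.0, 11.0], [15.0, 40.0]] len 29.0
wrist area 275 z 0.024 [[20.0, -14.0], [16.0, -38.0]] len 24.0
wrist area 275 z 0.036 [[18.0, -13.0], [14.0, -37.0]] len 24.0
wrist area 140 z 0.024 [[2.0, 38.0], [-9.0, 42.0]] len 12.0
wrist area 140 z 0.036 [[1.0, 37.0], [-9.0, 40.0]] len 10.0
side area 83 z 0.024 [[-2.0, 49.0], [-1.0, -28.0]] len 77.0
side area 83 z 0.036 [[-1.0, 38.0], [-0.0, -38.0]] len 76.0
side area 42 z 0.024 [[18.0, 30.0], [19.0, -14.0]] len 44.0
side area 42 z 0.036 [[19.0, 19.0], [20.0, -24.0]] len 43.0
```

View pics/c6.png

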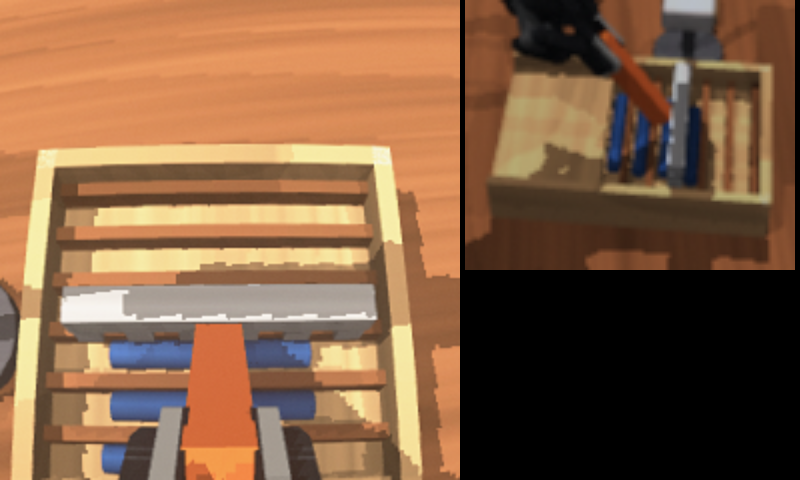

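Three rods lie in grooves 1-3, and the fourth is just ahead of the rake at groove 4. I'll push 18 mm on, then draw back with a slight lift.

>>> jog_arm([
  [[0,0,0],[4.1,0,2.9],0],
  [[0,0,0],[8.2,0,5.7],0],
  [[0,0,0],[12.3,0,8.6],0],
  [[0,0,0],[14.7,0,10.3],0],
  [[0,0,0],[14.7,0,10.3],0],
  [[0,0,0],[12,0,4],0],
  [[0,0,0],[-2,0,-12],0],
  [[0,0,0],[-20,0,-25],0],
])

```text
time: 13.95
eef_pos: [0.5413, 0.0521, 0.116]
tool_rot: [0.02, 0.951, -0.065, 0.301]
contact_force: [-0.7, -0.1, -1.1]
finger_gap: 0.164
grasp_force: 78.9
```

```bash
python3 tgt.py;python3 rods.py
```

```text
13.95 [ 0.13 -0.61  2.12 -0.18  1.05  1.88] [-0.7 -0.1 -1.1]
edge in tray [14.6 -0.1 43.1] [ 0.  -0.1 -0. ]
wrist area 848 z 0.024 [[58.0, 35.0], [59.0, -43.0]] len 78.0
wrist area 848 z 0.036 [[53.0, 34.0], [53.0, -41.0]] len 75.0
wrist area 283 z 0.024 [[41.0, 42.0], [42.0, -37.0]] len 79.0
wrist area 283 z 0.036 [[37.0, 40.0], [37.0, -35.0]] len 75.0
wrist area 64 z 0.024 [[14.0, 42.0], [12.0, 28.0]] len 14.0
wrist area 64 z 0.036 [[11.0, 40.0], [9.0, 27.0]] len 13.0
wrist area 173 z 0.024 [[15.0, -12.0], [14.0, -38.0]] len 26.0
wrist area 173 z 0.036 [[11.0, -11.0], [11.0, -36.0]] len 25.0
wrist area 428 z 0.024 [[-5.0, 44.0], [-5.0, 12.0]] len 32.0
wrist area 428 z 0.036 [[-7.0, 42.0], [-7.0, 12.0]] len 30.0
wrist area 242 z 0.024 [[-5.0, -14.0], [-6.0, -35.0]] len 21.0
wrist area 242 z 0.036 [[-8.0, -13.0], [-8.0, -34.0]] len 21.0
side area 91 z 0.024 [[40.0, 46.0], [41.0, -31.0]] len 77.0
side area 91 z 0.036 [[41.0, 35.0], [42.0, -40.0]] len 75.0
side area 43 z 0.024 [[62.0, 38.0], [62.0, -35.0]] len 73.0
side area 43 z 0.036 [[62.0, 27.0], [62.0, -44.0]] len 71.0
side area 33 z 0.024 [[-1.0, 25.0], [-3.0, -6.0]] len 31.0
side area 33 z 0.036 [[0.0, 14.0], [-2.0, -16.0]] len 30.0
```

>>> jog_arm([
  [[0,0,0],[6,0,-8],0],
  [[0,0,0],[10,0,-20],0],
  [[0,0,0],[15,0,-32],0],
  [[0,0,0],[15,0,-45],0],
  [[0,0,0],[15,30,-45],0],
  [[0,0,0],[15,80,-45],0],
  [[0,0,0],[15,140,-45],0],
  [[0,0,0],[15,180,-45],0],
])

```text
time: 15.05
eef_pos: [0.5031, -0.1266, 0.1616]
tool_rot: [0.021, 0.951, -0.065, 0.301]
contact_force: [0.4, -0.2, -2.9]
finger_gap: 0.161
grasp_force: 79.1
```

```bash
python3 tgt.py;python3 rods.py
cat > home.py <<'E'
from tgt import *
G=np.array([0.46744482227364004, -0.32225393861910606, 0.07948462186300675]); RG=R.from_quat([0.9497716613809772, 0.08479238626692887, 0.30009113805331294, -0.026255500959719152])
pos,Rt,s=state(); Rs=R.from_euler("z",10.24,degrees=True)
for dx,dz in((2,90),(1.5,40),(1,15),(.7,3),(0.4,.3),(0,0)): print(dx,dz,*delta(pos,Rt,G+Rs.apply([dx/1000,0,dz/1000]),RG))
E
python3 home.py
python3 - <<'E'
from h import *
a=imaging.snapshot("wrist")[:,:,::-1]; b=imaging.snapshot("side")[:,:,::-1]; c=imaging.snapshot("scene")[:,:,::-1]
o=np.zeros((600,800,3),np.uint8); o[:300,:400]=cv2.resize(a,(400,300)); o[:270,410:740]=cv2.resize(b[180:270,230:340],None,fx=3,fy=3); d=cv2.resize(c[185:290,230:350],None,fx=2.8,fy=2.8);o[305:305+d.shape[0],:d.shape[1]]=d; cv2.imwrite("pics/c7.png",o)
E
```

```text
15.05 [-0.42 -0.73  2.11  0.17  1.18  1.27] [ 0.4 -0.2 -2.9]
edge in tray [   1.1 -182.5   88.7] [-0.1 -0.1 -0.1]
wrist area 562 z 0.024 [[60.0, -45.0], [60.0, 34.0]] len 79.0
wrist area 562 z 0.036 [[55.0, -51.0], [55.0, 25.0]] len 76.0
wrist area 614 z 0.024 [[39.0, 41.0], [39.0, -40.0]] len 81.0
wrist area 614 z 0.036 [[34.0, 32.0], [35.0, -45.0]] len 77.0
wrist area 605 z 0.024 [[18.0, 38.0], [18.0, -40.0]] len 78.0
wrist area 605 z 0.036 [[14.0, 29.0], [15.0, -46.0]] len 75.0
wrist area 595 z 0.024 [[-4.0, 43.0], [-3.0, -37.0]] len 80.0
wrist area 595 z 0.036 [[-6.0, 34.0], [-6.0, -42.0]] len 76.0
side area 89 z 0.024 [[-2.0, 49.0], [-1.0, -31.0]] len 80.0
side area 89 z 0.036 [[-1.0, 38.0], [0.0, -41.0]] len 79.0
side area 90 z 0.024 [[19.0, 45.0], [20.0, -33.0]] len 78.0
side area 90 z 0.036 [[20.0, 34.0], [20.0, -43.0]] len 77.0
side area 92 z 0.024 [[40.0, 46.0], [41.0, -31.0]] len 77.0
side area 92 z 0.036 [[41.0, 35.0], [42.0, -40.0]] len 75.0
side area 35 z 0.024 [[62.0, -35.0], [63.0, 38.0]] len 73.0
side area 35 z 0.036 [[62.0, -44.0], [62.0, 27.0]] len 71.0
2 90 [ 10.6   0.1 -15. ] [ 1.000e-01  1.958e+02 -9.600e+00]
1.5 40 [ 10.6   0.1 -15. ] [-29.  195.9  31.1]
1 15 [ 10.6   0.1 -15. ] [-43.7 196.   51.3]
0.7 3 [ 10.6   0.1 -15. ] [-50.9 196.1  61. ]
0.4 0.3 [ 10.6   0.1 -15. ] [-52.6 196.2  63. ]
0 0 [ 10.6   0.1 -15. ] [-53.1 196.3  63. ]
```

View pics/c7.png

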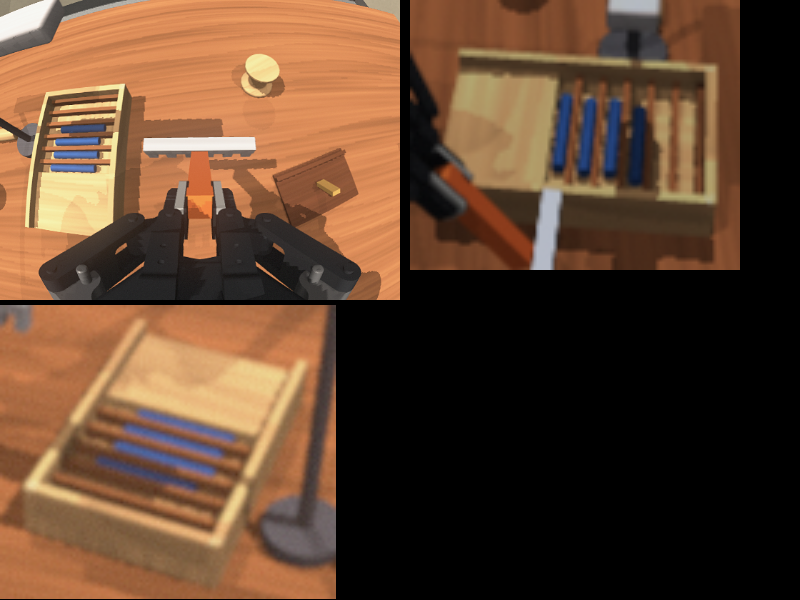

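All four rods lie square in grooves 1-4, at spacings of about 21 mm. The bar stays at the same wrist pixels as at the grasp, so the rake has not slipped. Next I return to the rest.

>>> jog_arm([
  [[2,0,-3],[0,40,-2],0],
  [[4,0,-6],[0,80,-4],0],
  [[6.5,0,-9],[0,120,-6],0],
  [[9,0,-12],[0,160,-8],0],
  [[10.6,0.1,-15],[0.1,196,-9.6],0],
  [[10.6,0.1,-15],[0.1,196,-9.6],0],
  [[10.6,0.1,-15],[-15,196,11],0],
  [[10.6,0.1,-15],[-29,196,31],0],
])

```text
time: 16.3
eef_pos: [0.4724, -0.3159, 0.1184]
tool_rot: [-0.028, 0.949, 0.089, 0.3]
contact_force: [-0.4, 0.9, -2.9]
finger_gap: 0.17
grasp_force: 79.6
```

```bash
python3 home.py
```

```text
2 90 [-0.3 -0.   0.4] [ 26.1   5.3 -44.1]
1.5 40 [-0.3 -0.   0.4] [-3.1  5.4 -3.5]
1 15 [-0.3 -0.   0.4] [-17.9   5.4  16.7]
0.7 3 [-0.3 -0.   0.4] [-25.    5.4  26.3]
0.4 0.3 [-0.3 -0.   0.4] [-26.8   5.4  28.4]
0 0 [-0.3 -0.   0.4] [-27.3   5.3  28.4]
```

```bash
python3 - <<'E'
from h import *
for i in range(4): imaging.snapshot("wrist")
E
python3 home.py
```

```text
2 90 [-0.4 -0.1  0.3] [ 25.9   5.1 -43.4]
1.5 40 [-0.4 -0.1  0.3] [-3.2  5.2 -2.8]
1 15 [-0.4 -0.1  0.3] [-18.    5.2  17.4]
0.7 3 [-0.4 -0.1  0.3] [-25.2   5.2  27. ]
0.4 0.3 [-0.4 -0.1  0.3] [-27.    5.2  29.1]
0 0 [-0.4 -0.1  0.3] [-27.5   5.2  29.1]
```

Settled. Now I correct sideways and descend to 3 mm above.

>>> jog_arm([
  [[-0.4,-0.1,0.3],[-3.2,5.2,-2.8],0],
  [[-0.4,-0.1,0.3],[-3.2,5.2,-2.8],0],
  [[-0.4,-0.1,0.3],[-10,5.2,7],0],
  [[-0.4,-0.1,0.3],[-18,5.2,17.4],0],
  [[-0.4,-0.1,0.3],[-22,5.2,23],0],
  [[-0.4,-0.1,0.3],[-24,5.2,25.5],0],
  [[-0.4,-0.1,0.3],[-24,5.2,25.5],0],
  [[-0.4,-0.1,0.3],[-24,5.2,25.5],0],
])

```text
time: 17.5
eef_pos: [0.4676, -0.324, 0.0845]
tool_rot: [-0.025, 0.95, 0.084, 0.3]
contact_force: [-0.8, -0.4, -1.3]
finger_gap: 0.167
grasp_force: 79.5
```

```bash
python3 - <<'E'
from h import *
imaging.snapshot("wrist");print(state()[2]["contact_force"])
E
python3 home.py | tail -3
```

```text
[ 0.26046885 -0.00747041 -1.42701066]
0.7 3 [ 0.1  0.  -0.1] [-0.4 -1.7  2.2]
0.4 0.3 [ 0.1  0.  -0.1] [-2.2 -1.7  4.2]
0 0 [ 0.1  0.  -0.1] [-2.7 -1.7  4.2]
```

>>> jog_arm([
  [[0.1,0,-0.1],[-0.2,-1.7,1],0],
  [[0.1,0,-0.1],[-0.4,-1.7,2.2],0],
  [[0.1,0,-0.1],[-1,-1.7,3],0],
  [[0.1,0,-0.1],[-1.6,-1.7,3.6],0],
  [[0.1,0,-0.1],[-2.2,-1.7,4.2],0],
  [[0.1,0,-0.1],[-2.4,-1.7,4.2],0],
  [[0.1,0,-0.1],[-2.4,-1.7,4.2],0],
  [[0.1,0,-0.1],[-2.4,-1.7,4.2],0],
])

```text
time: 18.55
eef_pos: [0.4677, -0.3222, 0.0796]
tool_rot: [-0.026, 0.95, 0.085, 0.3]
contact_force: [0.3, -0.3, 1.3]
finger_gap: 0.167
grasp_force: 79.9
```

```bash
python3 - <<'E'
from h import *
imaging.snapshot("wrist");print(state()[2]["contact_force"])
E
python3 home.py | tail -2
```

```text
[-0.62981045 -0.08054873  1.28601674]
0.4 0.3 [0. 0. 0.] [ 0.2  0.1 -0.1]
0 0 [0. 0. 0.] [-0.3  0.1 -0.1]
```

>>> jog_arm([
  [[0,0,0],[0,0,0],20],
  [[0,0,0],[0,0,0],30],
  [[0,0,0],[0,0,0],50],
  [[0,0,0],[0,0,0],50],
  [[0,0,0],[0,0,0],50],
  [[0,0,0],[0,0,-10],50],
  [[0,0,0],[0,0,-25],50],
  [[0,0,0],[0,0,-40],50],
])

```text
time: 19.6
eef_pos: [0.4444, -0.3264, 0.1134]
tool_rot: [-0.026, 0.95, 0.085, 0.3]
contact_force: [0.8, 0.0, 0.7]
finger_gap: 0.501
grasp_force: 0.0
```

>>> jog_arm([
  [[0,0,0],[0,0,-15],50],
  [[0,0,0],[0,0,-30],50],
  [[0,0,0],[0,0,-40],50],
  [[0,0,0],[0,0,-40],50],
  [[0,0,0],[0,0,-40],50],
  [[0,0,0],[0,0,-40],50],
  [[0,0,0],[0,0,-40],50],
  [[0,0,0],[0,0,-40],50],
])

```text
time: 20.6
eef_pos: [0.4224, -0.3299, 0.1444]
tool_rot: [-0.026, 0.95, 0.085, 0.3]
contact_force: [-0.0, -0.0, 0.2]
finger_gap: 0.5
grasp_force: 0.0
```

```bash
python3 - <<'E'
from h import *
a=imaging.snapshot("wrist")[:,:,::-1]; b=imaging.snapshot("side")[:,:,::-1]
o=np.zeros((420,800,3),np.uint8); o[:,:480]=cv2.resize(a[80:360,120:440],(480,420)); o[:,485:800]=cv2.resize(b[190:415,200:369],(315,420)); cv2.imwrite("pics/c8.png",o)
E
python3 rods.py | grep "z 0.024"
```

```text
wrist area 220 z 0.024 [[60.0, 42.0], [62.0, -40.0]] len 82.0
wrist area 230 z 0.024 [[39.0, 49.0], [41.0, -34.0]] len 83.0
wrist area 241 z 0.024 [[18.0, 48.0], [19.0, -36.0]] len 84.0
wrist area 247 z 0.024 [[-3.0, 51.0], [-2.0, -32.0]] len 83.0
side area 90 z 0.024 [[-2.0, 49.0], [-1.0, -31.0]] len 80.0
side area 90 z 0.024 [[19.0, 45.0], [20.0, -33.0]] len 78.0
side area 92 z 0.024 [[40.0, 46.0], [41.0, -31.0]] len 77.0
side area 49 z 0.024 [[62.0, 38.0], [62.0, -35.0]] len 73.0
```

View pics/c8.png

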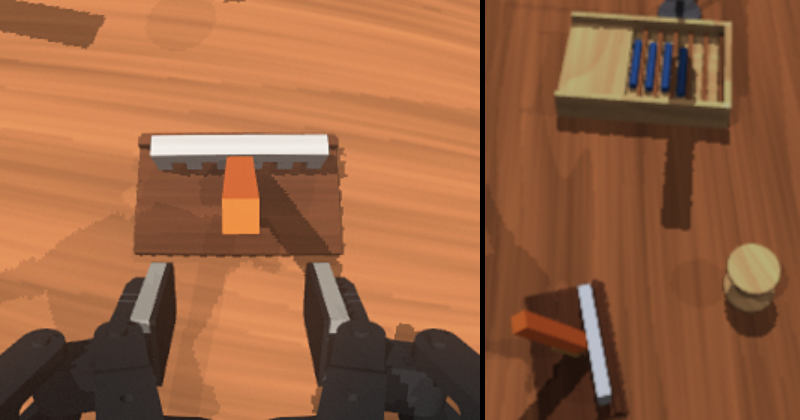

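The rake stands in its rest at about (240, 180) and is released. The rods lie in grooves 1-4 and the spool has not moved.

```bash
python3 -c "
from workcell import order; print(order.finish_job())"
```

```text
the job is handed in; nothing more can be done
None
```

I handed the job in at about 21 s: all four rods lie in grooves 1–4, the rake is back in its rest and released, and nothing else was moved as far as I could see (the jar and hammer were not rechecked at the end).

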